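# Ratchet a filter home in the lens gate

### The job

Lay the yellow filter disc flat on the open bed of the lens gate, in front of the V-shaped plunger. Then work the ratchet lever back and forth, notch by notch, so that the plunger feeds the disc under the hood and clamps it on the hidden stop inside: keep on until the lever goes stiff and will not take another notch under a push of about 12 N, but do not force it. Let go of the lever and leave the other things on the shelf where they are.

Things in the scene. Friction and masses are not known exactly. Their poses are not given: they have to be found in the camera images.
- filter_center (a point): centre of the loose filter: a flat round disc, 50 mm in diameter and 16 mm high, a steel ring with yellow glass, 110 g, lying flat on the shelf at the start; point is half-way up, on its axis; z is the disc's axis (up)
- gate: the lens gate, a dark steel base plate 165 x 320 x 12 mm fixed on the shelf; its y axis is the feed direction (towards the hood), z up, origin at shelf height. In its frame the plate spans x -60 to 105, y -120 to 200 mm; the feed line is x = +55 mm. Along +y come the ratchet wheel (12 notches, 88 mm across, top 34 mm high) with its lever, the sprung plunger, the open bed and the grey hood
- bed (a point): centre of the open bed, on the plate's top (12 mm high), at a bright round inlay 52 mm wide; the filter's centre comes 8 mm above it. It lies at x = 55, y = 66 mm in the gate's frame. Both sides (gate x) are free for fingers; the laid disc stands about 12 mm clear of the plunger's V behind it, and the hood's flared cheeks begin 24 mm ahead of this point. The V centres the disc as it feeds
- hood_mouth (a point): middle of the hood's mouth at the filter's mid-height, 32 mm from the bed centre along the gate's y; the hood is a grey cover 68 mm wide, 90 mm long, top 39 mm high, channel 56 mm wide. The stop is out of sight, 12 to 34 mm beyond the mouth (different each time), so the filter ends partly under the hood, its centre 85 to 107 mm along the gate's y
- wheel_axis (a point): point on the upright axis of wheel and lever (both turn about it), at the height of the lever handle's middle; x = 0, y = -45 mm in the gate's frame
- lever_grip (a point): middle of the lever's upright round brass handle: 20 mm in diameter, from 44 to 102 mm above the shelf, 130 mm from wheel_axis. The flat steel lever arm is below it, top 45 mm above the shelf. The drive stroke goes towards the gate's +x (counter-clockwise from above), the return stroke towards -x; a pawl holds the wheel on the return
- lever (a joint): lever angle, rad: 0 = return end stop, 0.90 = drive end stop, counter-clockwise. At 0 the arm points 118 degrees clockwise (from above) from the gate's +x. A stroke from below 0.08 to above 0.80 gains one notch (0.524), 16 mm of feed. Push 1 to 3 N while the plunger runs free; with the disc on the stop it rises about 6 N a notch, springily. Loaded, it springs back until the pawl holds
- plunger: brass V-headed plunger that pushes the disc along the gate's +y, 51 mm wide, on a spring (1.6 N per mm, 46 mm of give) on a steel carriage geared to the wheel; a push of 12 N on the lever's handle makes about 50 N here. Origin on the feed line, on the plate; the disc's centre is 20 mm ahead of it (gate y) when it lies in the V. It starts at y = 33 mm in the gate's frame
- tin: bystander: round tin of polishing stones, 76 mm wide, 34 mm high, origin under its centre
- float_valve: bystander: copper float ball 60 mm wide on a brass arm and block, about 155 mm long over all, origin under the block
- wing_screw1: bystander: brass wing screw, about 45 mm long, lying, 12 mm high
- wing_screw2: bystander: brass wing screw like the first
Things that resemble listed ones, but are neither listed nor needed, are in the scene too. Leave any red look-alike of the part that bears filter_center alone.

How it is judged:
By the outcome, as a careful person would: the job done as asked, in the order asked, and still so for the second after the job is handed in, with the robot touching nothing.
It also fails if it takes over 72 s, if anything falls off the work surface, if the arm or the gripper's body presses on something with over 40 N, if the wrist force passes 120 N, or if a joint passes its speed limit or range.

### The arm

A 6-joint arm with a two-finger parallel gripper is mounted at the origin on the work surface. World frame = base frame: x ahead of the robot, y to its left, z up, the work surface at z = 0. Lengths are in m, angles in rad, forces in N, time in s.
With the tool pointing down it reaches from about 0.275 to 0.725 m from the base axis. Payload 15.9 kg.
Tool frame: the origin (TCP) lies midway between the tips of the shut fingers; the grasp point (between the pads) lies grip_point_offset behind it (grip_point_offset is the distance from the TCP to the grasp point, in m); y points along the fingers, x is the direction in which the jaws open and shut, and the axes are right-handed (so a half turn about y gives the same grasp; the last joint's range is limited). The gripper opens to 85 mm and grips with 20 to 120 N. Pads are 22 mm wide; open, the fingers measure 114 mm over their backs; the gripper's body (76 mm by 85 mm) begins 54 mm behind the grasp point. The pads swing forward as they close: fully open they stand 13 mm farther back than shut.
Start: joints at [-1.318, 0.213, -0.034, 1.323, 0, 1.571], TCP at [0.125, -0.484, 0.2] pointing down, gripper open.
Joint ranges: [-2.98, 2.98], [-0.74, 1.72], [-1.14, 1.35], [-2.1, 2.04], [-1.57, 1.44], [-3.14, 3.14]. Speed limits (rad/s): [1.89, 1.89, 2.39, 2.57, 3.14, 3.14].

### API

Orientations are given as a unit quaternion [w, x, y, z].
In Python, from cell import * gives the robot as it stands.
- The arm moves only by the shell command python3 -m handwheel 'ROWS' [OPENING] [FORCE]. ROWS is JSON, a list of rows, each a list of 4 numbers: the shift along the tool's x, y, z in mm, then the turn about the tool's y in rad. A call has exactly 8 rows; each row is the pose to reach, as a shift and turn from the pose commanded when the call began, along the tool's axes at that moment; what a row does not reach only later rows make up. A row lasts 1/10 s, in which the tool goes at most 50 mm and 8.59 degrees, less where a joint would pass 70% of its speed; a pose out of reach is approached as far as the arm can. A call with a gripper value outside its range is refused whole. OPENING is the finger opening in mm, from 0 to 85.4, set as the call begins (- or left out, the last holds). The fingers move at their own pace and stop on an object; FORCE is the grip in N (left out, the last holds). Time passes only in rows, so rows that repeat a pose let the fingers close, or fill a call up. It gives the time, the measured TCP pose, the force and the opening at its end, in the units of the state.
- get_state(): the state, without advancing time (a new reading comes with each control period).
- camera(name): name is "side" or "top"; returns a dict with "image" (384x512x3 uint8, red, green, blue), "camera_matrix" (3x3 intrinsics, pixels), "k1" (the pictures are not rectified: a ray, as slopes to the right and down, at radius r is drawn at 1 + k1 r^2 times it, then the intrinsics apply), "camera_from_world" (4x4, takes a point from world to camera coordinates). Camera axes: x right, y down, z forward; pixel columns grow to the right and rows downward; lengths in m; the calibration is good to about 2 mm. A picture is of the moment at which its call begins. There is no depth.
- finish_job(): hands the job in, once; it reports no verdict.
Trained networks look in a picture, given as the dict that the camera call returned (one of the last four; its "shot" number tells which), for a name from the list of things; names that differ only in an ending like _2 or _b are one class to them, and where a whole thing is asked for, a point or a joint stands for the part that bears it (a point fixed in the world has none). Each returns a list of dicts, best first, with "confidence" (0 to 1); they miss things now and then, are a little off and sometimes report something else, mostly with a low value. They report only what shows in the picture. A call takes as long as a camera call. They do not tell look-alikes from the thing itself.
- boxes_of(picture, name): "box" ([centre column, centre row, width, height] in pixels, round what is visible of it).
- mark_of(picture, name): "at" ([column, row] in pixels: a listed point, or the origin of a listed thing).
The state is a dict: "time_s": time; "joint_positions": joint angles; "joint_velocities": joint speeds; "joint_efforts": joint torques, N m; "tool_pos": TCP position; "ee_rot": TCP orientation; "ft_force": force on the tool from outside, world axes, zero at the start; "moment": the same for the moment, N m; "grip_width": opening from 0.0 (shut) to 1.0 (fully open).
Only numpy, scipy, OpenCV 4.12 (cv2) and the standard library are available. Lean on these libraries where they do the work, as an engineer would, in place of code of your own. Each camera call takes 0.05 s, during which the arm holds its last target. There are 200 camera calls.

## Working session

There is one attempt and no reset: what is moved stays moved. The work goes in short steps, Python scripts to look and compute and a shell command to move; the robot and the scene stay as the last step left them, time stands still between calls to the robot, and variables do not carry over. Pictures are saved under pics/ and viewed, about 8 in all and at most 12, crops included, and the job is handed in when it is done.

```bash
ls; mkdir -p pics; cat > h.py <<'E'
from cell import *
import numpy as np, cv2
def ray(p,uv):
    K=np.array(p["camera_matrix"]);T=np.array(p["camera_from_world"])
    d=np.array([(uv[0]-K[0,2])/K[0,0],(uv[1]-K[1,2])/K[1,1]]);u=d.copy()
    for _ in range(20): u=d/(1+p["k1"]*(u@u))
    R=T[:3,:3];return -R.T@T[:3,3], R.T@np.array([u[0],u[1],1])
def atz(p,uv,z):
    o,d=ray(p,uv);return o+d*(z-o[2])/d[2]
def proj(p,X):
    K=np.array(p["camera_matrix"]);T=np.array(p["camera_from_world"])
    c=T[:3,:3]@np.array(X)+T[:3,3];u=c[:2]/c[2];u=u*(1+p["k1"]*(u@u))
    return [K[0,0]*u[0]+K[0,2],K[1,1]*u[1]+K[1,2]]
def save(p,n): cv2.imwrite("pics/"+n,cv2.cvtColor(p["image"],cv2.COLOR_RGB2BGR))
E
cat > a.py <<'E'
from h import *
s=get_state();print(s);print(grip_point_offset)
Z=dict(filter_center=.008,gate=0,bed=.012,hood_mouth=.020,wheel_axis=.073,lever_grip=.073,plunger=.012,tin=0,float_valve=0,wing_screw1=.006)
for n in["top","side"]:
    p=camera(n);save(p,n+"0.png");print(n,ray(p,[256,192])[0].round(3))
    for k,z in Z.items():
        for m in mark_of(p,k)[:3]: print(k,np.round(m["at"],1),round(m["confidence"],2),atz(p,m["at"],z)[:2].round(4))
E
python3 a.py
```

```text
pics
{'time_s': 0.0, 'joint_positions': array([-1.31801099e+00,  2.13368583e-01, -3.50884296e-02,  1.32353899e+00,
        1.64185744e-05,  1.57081726e+00]), 'joint_velocities': array([ 0.0009135 ,  0.00026002,  0.00086254,  0.0019508 , -0.00068137,
        0.00042071]), 'joint_efforts': array([-3.73747927e-03, -6.86156130e+01,  4.87121916e+01,  1.73219992e-02,
       -1.61381363e-04, -9.43707704e-06]), 'tool_pos': array([ 0.12495352, -0.48371013,  0.19949836]), 'ee_rot': array([ 0.55929941, -0.5587708 ,  0.43332089, -0.43265733]), 'ft_force': array([-0.41655424, -0.37301185, -0.17964463]), 'moment': array([-0.00063247,  0.00427894, -0.0086137 ]), 'grip_width': 0.9945566684718594}
0.0187
top [ 0.323 -0.028  1.277]
filter_center [138.1 204.7] 0.68 [0.5142 0.3231]
filter_center [330.3 217.5] 0.6 [ 0.4887 -0.2815]
filter_center [131.6 260. ] 0.48 [0.3425 0.3303]
gate [269.5 217.3] 0.86 [ 0.4856 -0.0906]
bed [252.6 196.1] 0.85 [ 0.5501 -0.0356]
bed [157.4 162.3] 0.41 [0.6519 0.2708]
hood_mouth [245.1 197.1] 0.86 [ 0.5449 -0.0121]
wheel_axis [285.4 220.2] 0.67 [ 0.4689 -0.1345]
lever_grip
[... 344 characters left out ...]
0.35 [ 0.7453 -0.0922]
side [-0.173  0.69   1.187]
filter_center [171.5 282.6] 0.83 [0.5268 0.3373]
filter_center [218.  325.6] 0.79 [0.3337 0.3292]
filter_center [198.9 298.6] 0.57 [0.4322 0.314 ]
gate [283. 213.] 0.63 [ 0.4904 -0.0884]
bed [257.3 208.8] 0.58 [ 0.5542 -0.0332]
hood_mouth [252.4 211.9] 0.77 [ 0.5508 -0.0077]
wheel_axis [296.8 191.4] 0.75 [ 0.4817 -0.1382]
lever_grip [326.6 171.6] 0.89 [ 0.4741 -0.2761]
plunger [264.9 203. ] 0.59 [ 0.555 -0.069]
tin [154.8 247. ] 0.94 [0.6687 0.2943]
float_valve [228.  169.8] 0.68 [ 0.7657 -0.0942]
float_valve [315.2 144.6] 0.25 [ 0.6395 -0.4199]
wing_screw1 [345.4 151.6] 0.58 [ 0.533  -0.4643]
wing_screw1 [316.9 146.5] 0.58 [ 0.624  -0.4107]
```

```bash
python3 -c "
import cv2
a=cv2.imread('pics/top0.png')[110:290,90:410];cv2.imwrite('pics/top0c.png',cv2.resize(a,None,fx=2.5,fy=2.5))
a=cv2.imread('pics/side0.png')[120:350,110:390];cv2.imwrite('pics/side0c.png',cv2.resize(a,None,fx=2.5,fy=2.5))"
```

```text
(no output)
```

View pics/top0c.png

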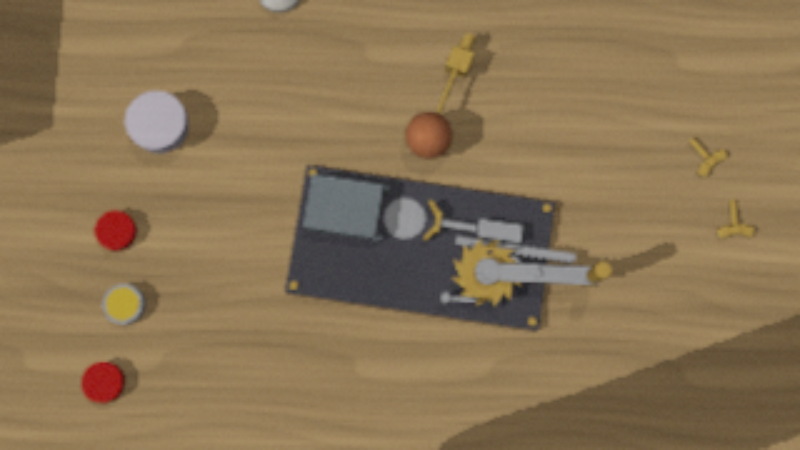

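View pics/side0c.png

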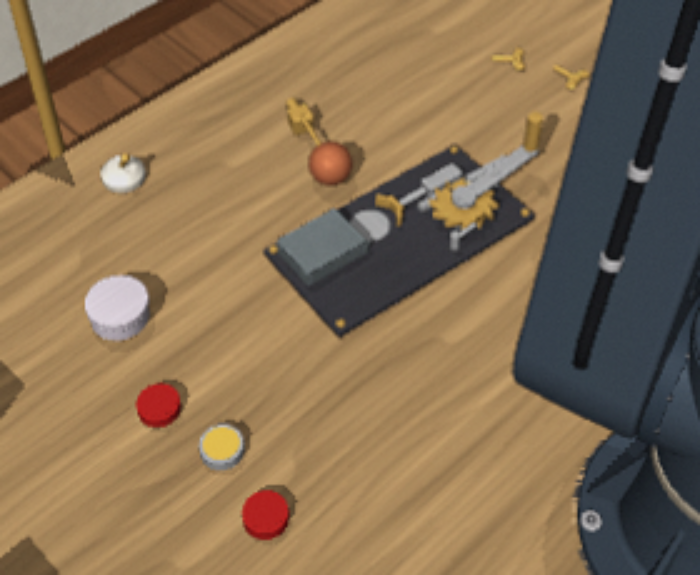

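The top crop shows the yellow disc at about full-image (139.6, 231), standing between two red look-alikes. The bed inlay is at (252, 197) and the brass lever handle at (331, 217). The side crop agrees, with the disc at (198, 298).

```bash
cat > b.py <<'E'
from h import *
from scipy.optimize import least_squares
P={n:camera(n) for n in("top","side")}
def tri(obs,x0): return least_squares(lambda X:np.concatenate([np.array(proj(P[n],X))-uv for n,uv in obs]),x0)
# disc: yellow blob
obs=[]
for n,c in(("top",(139.6,231.2)),("side",(198.4,298))):
    h=cv2.cvtColor(P[n]["image"],cv2.COLOR_RGB2HSV);x,y=map(int,c)
    m=cv2.inRange(h,(20,130,100),(35,255,255));M=np.zeros_like(m);M[y-14:y+14,x-14:x+14]=m[y-14:y+14,x-14:x+14]
    v,u=np.nonzero(M);uv=[u.mean(),v.mean()];obs.append((n,uv));print(n,uv,len(u),atz(P[n],uv,.014))
print("disc",tri(obs,[.43,.31,.014]).x)
# gate pose
C=[((309,165),(105,200)),((560,201),(105,-120)),((536,331),(-60,-120)),((287,293),(-60,200))]
D=[("top",np.array(i)/2.5+[90,110],np.array([*g,12])/1000) for i,g in C]
D+=[("side",np.array(i)/2.5+[110,120],np.array([*g,12])/1000) for i,g in[((266,251),(-0+105,200)),((456,147),(105,-120)),((535,215),(-60,-120)),((342,332),(-60,200))]]
for k,g in dict(bed=(55,66,12),hood_mouth=(55,98,20),wheel_axis=(0,-45,73),gate=(0,0,0)).items():
    for n in P:
        m=mark_of(P[n],k)
        if m:D.append((n,np.array(m[0]["at"]),np.array(g)/1000))
def w(q,g):
    c,s=np.cos(q[2]),np.sin(q[2]);return np.array([q[0]+c*g[0]-s*g[1],q[1]+s*g[0]+c*g[1],g[2]])
r=least_squares(lambda q:np.concatenate([np.array(proj(P[n],w(q,g)))-uv for n,uv,g in D]),[.49,-.09,-.14],loss="soft_l1")
q=r.x;print("gate",q);print(np.array([np.array(proj(P[n],w(q,g)))-uv for n,uv,g in D]).round(1).tolist())
print("bed",w(q,[.055,.066,.012]),"axis",w(q,[0,-.045,.073]))
o=[(n,mark_of(P[n],"lever_grip")[0]["at"]) for n in P];L=tri(o,[.48,-.27,.073]).x;print("lever",L)
a=w(q,[0,-.045,.073]);d=L-a;print("r",np.hypot(*d[:2]),"ang",np.arctan2(d[1],d[0])-q[2]+np.radians(118))
for t in(0,.04,.45,.85): print(t,(a[:2]+.13*np.array([np.cos(t+q[2]-np.radians(118)),np.sin(t+q[2]-np.radians(118))])).round(4))
from scipy.spatial.transform import Rotation as R
print(R.from_quat(np.roll(get_state()["ee_rot"],-1)).as_matrix().round(3))
E
python3 b.py
```

```text
top [np.float64(138.50819672131146), np.float64(230.99180327868854)] 122 [0.43125043 0.31414659 0.014     ]
side [np.float64(198.0071942446043), np.float64(296.9424460431655)] 139 [0.43483996 0.31433377 0.014     ]
disc [0.43236798 0.31447438 0.01645044]
gate [ 0.48442418 -0.09222497 -0.12332257]
[[-1.1, -0.5], [-1.7, -0.2], [1.4, -0.5], [-1.0, -0.4], [-0.3, -0.9], [0.3, -1.9], [1.3, -0.6], [-0.1, 0.5], [0.9, 0.5], [1.4, 1.3], [-0.6, -1.9], [1.2, -1.4], [-0.3, -4.1], [-0.4, 1.0], [-0.3, 1.5], [2.7, 1.2]]
bed [ 0.54712515 -0.03349177  0.012     ] axis [ 0.47888872 -0.13688321  0.073     ]
lever [ 0.47928019 -0.26616264  0.06373818]
r 0.12928002629266122 ang 0.6150428333953293
0 [ 0.4042 -0.2433]
0.04 [ 0.4085 -0.2462]
0.45 [ 0.4579 -0.2652]
0.85 [ 0.5095 -0.2632]
[[ 0.25  -0.     0.968]
 [-0.968  0.     0.25 ]
 [-0.    -1.     0.   ]]
```

```bash
cat > go.py <<'E'
# usage: go.py x y z ang : tool-frame shift from commanded ~ measured pose, for jaw angle ang
from h import *
import sys
from scipy.spatial.transform import Rotation as R
s=get_state();M=R.from_quat(np.roll(s["ee_rot"],-1)).as_matrix();a=np.arctan2(M[1,0],M[0,0])
t=list(map(float,sys.argv[1:]))
print("t",round(s["time_s"],2),"tcp",s["tool_pos"].round(4),"ang",round(a,3),"F",s["ft_force"].round(1),"grip",round(s["grip_width"],3),"q",s["joint_positions"].round(2))
while t: print("rows to",t[:4],((M.T@(np.array(t[:3])-s["tool_pos"]))*1000).round(1),"turn",round(a-t[3],3)); t=t[4:]
E
python3 -m handwheel '[[-25,0,42,-0.15],[-50,0,85,-0.3],[-75,0,127,-0.45],[-100,0,170,-0.6],[-125,0,212,-0.75],[-150,0,255,-0.9],[-175,0,297,-1.05],[-200,0,340,-1.2]]' 85
python3 go.py 0.432 0.3145 0.1 1.1
```

```text
time_s: 2.5
tool_pos: [0.4054, -0.2037, 0.2003]
ee_rot: [-0.706, 0.706, -0.039, 0.04]
ft_force: [0.7, -0.4, -0.3]
grip_width: 0.996
t 2.5 tcp [ 0.4054 -0.2037  0.2003] ang -0.112 F [ 0.7 -0.4 -0.3] grip 0.996 q [-0.47  0.12 -0.15  1.3  -0.    1.22]
rows to [0.432, 0.3145, 0.1, 1.1] [-31.4 100.1 518. ] turn -1.212
```

```bash
python3 -m handwheel '[[0,0,45,-0.15],[0,0,92,-0.3],[0,0,140,-0.45],[-3,0,188,-0.6],[-8,0,236,-0.75],[-12,10,284,-0.9],[-18,20,332,-1.05],[-22,30,380,-1.2]]' 85 
python3 go.py 0.432 0.3145 0.06 1.1 0.432 0.3145 0.002 1.1
```

```text
time_s: 3.3
tool_pos: [0.4267, 0.1766, 0.1699]
ee_rot: [-0.605, 0.605, 0.366, -0.366]
ft_force: [1.4, -0.6, -0.0]
grip_width: 0.994
t 3.3 tcp [0.4267 0.1766 0.1699] ang 1.088 F [ 1.4 -0.6 -0. ] grip 0.994 q [ 0.39  0.14 -0.2   1.23 -0.    0.87]
rows to [0.432, 0.3145, 0.06, 1.1] [124.5 109.9  59.3] turn -0.012
rows to [0.432, 0.3145, 0.002, 1.1] [124.5 167.9  59.3] turn -0.012
```

```bash
python3 -m handwheel '[[35,30,17,-0.01],[70,60,34,-0.01],[105,90,50,-0.01],[124.5,110,59.3,-0.01],[124.5,130,59.3,-0.01],[124.5,150,59.3,-0.01],[124.5,166,59.3,-0.01],[124.5,166,59.3,-0.01]]' 85 
python3 -m handwheel '[[0,0,0,0],[0,0,0,0],[0,0,0,0],[0,0,0,0],[0,0,0,0],[0,0,0,0],[0,0,0,0],[0,0,0,0]]' 40 40
python3 go.py 0.547 -0.0335 0.1 -0.123
```

```text
time_s: 4.1
tool_pos: [0.4319, 0.3115, 0.0021]
ee_rot: [-0.604, 0.604, 0.366, -0.368]
ft_force: [-0.4, -0.5, 0.7]
grip_width: 0.994
time_s: 4.9
tool_pos: [0.4332, 0.3123, 0.004]
ee_rot: [-0.604, 0.604, 0.367, -0.367]
ft_force: [-0.4, 0.5, -0.2]
grip_width: 0.471
t 4.9 tcp [0.4332 0.3123 0.004 ] ang 1.092 F [-0.4  0.5 -0.2] grip 0.471 q [ 0.62  0.4  -0.29  0.88 -0.    1.1 ]
rows to [0.547, -0.0335, 0.1, -0.123] [-254.5  -96.  -260.3] turn 1.215
```

```bash
python3 - <<'E'
from h import *
I=[]
for n,c in(("top",(139,231)),("side",(198,296))):
    p=camera(n);x,y=c
    a=cv2.cvtColor(p["image"],cv2.COLOR_RGB2BGR)[y-60:y+60,x-60:x+60];I.append(cv2.resize(a,(390,390),interpolation=cv2.INTER_CUBIC))
    print(proj(p,get_state()["tool_pos"]),(x-60,y-60))
cv2.imwrite("pics/g1.png",np.hstack(I))
E
```

```text
[np.float64(140.00085537103564), np.float64(230.6700033378296)] (79, 171)
[np.float64(199.2409458026158), np.float64(298.74565802141973)] (138, 236)
```

View pics/g1.png

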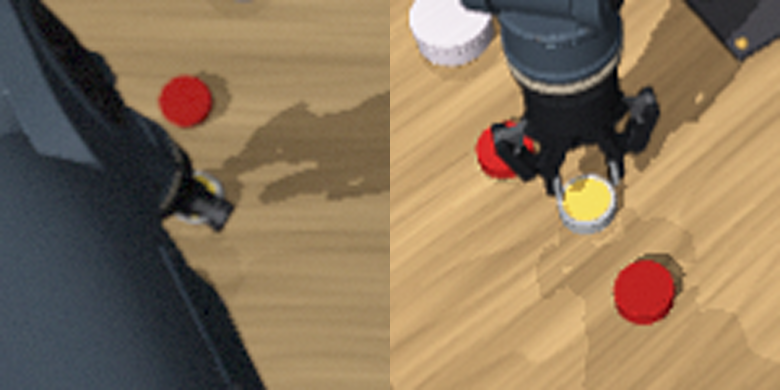

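The side crop shows both fingers straddling the yellow disc, centred at full-image (198.6, 298.5). Next I'll check whether the fingers have actually stopped on it.

```bash
python3 -m handwheel '[[0,0,0,0],[0,0,0,0],[0,0,0,0],[0,-10,0,0],[0,-30,0,0],[0,-60,0,0],[0,-96,0,0],[0,-96,0,0]]' 30 40
python3 go.py 0.547 -0.0335 0.1 -0.123;  python3 - <<'E'
from h import *
p=camera("side");uv=proj(p,get_state()["tool_pos"]);print(uv);x,y=map(int,uv)
a=cv2.cvtColor(p["image"],cv2.COLOR_RGB2BGR)[y-50:y+50,x-50:x+50];cv2.imwrite("pics/g2.png",cv2.resize(a,(400,400),interpolation=cv2.INTER_CUBIC))
E
```

```text
time_s: 5.8
tool_pos: [0.4354, 0.3138, 0.1051]
ee_rot: [0.604, -0.604, -0.37, 0.365]
ft_force: [0.1, 0.6, -0.9]
grip_width: 0.352
t 5.8 tcp [0.4354 0.3138 0.1051] ang 1.092 F [ 0.1  0.6 -0.9] grip 0.352 q [ 0.62  0.32 -0.14  1.11  0.    1.1 ]
rows to [0.547, -0.0335, 0.1, -0.123] [-256.9    4.3 -259.1] turn 1.215
[np.float64(195.62407650484295), np.float64(279.147173915705)]
```

View pics/g2.png

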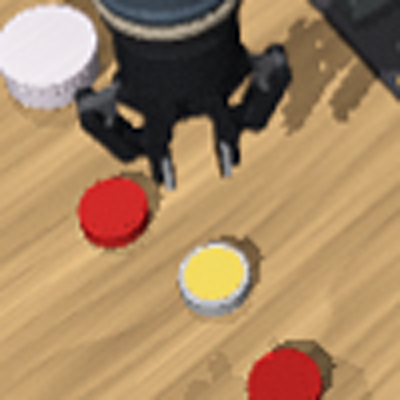

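The crop shows the fingers empty. The disc is undisturbed on the shelf at full-image about (199, 297), and the tips passed above it. The partly open tips sit about 12 mm behind the TCP, so I need to go lower.

```bash
python3 go.py 0.433 0.3145 0.006 1.1
python3 -m handwheel '[[0,0,2.5,0],[0,0,2.5,0],[0,25,2.5,0],[0,50,2.5,0],[0,75,2.5,0],[0,97,2.5,0],[0,102,2.5,0],[0,106,2.5,0]]' 68 40
python3 go.py 0.433 0.3145 -0.006 1.1
```

```text
t 5.85 tcp [0.4346 0.3133 0.1028] ang 1.092 F [-0.4 -0.6 -0.8] grip 0.351 q [ 0.62  0.32 -0.14  1.1   0.    1.1 ]
rows to [0.433, 0.3145, 0.006, 1.1] [-0.1 96.8  2.2] turn -0.008
time_s: 6.65
tool_pos: [0.4305, 0.3131, -0.0065]
ee_rot: [-0.604, 0.604, 0.367, -0.368]
ft_force: [-0.3, 0.0, 1.5]
grip_width: 0.799
t 6.65 tcp [ 0.4305  0.3131 -0.0065] ang 1.092 F [-0.3  0.   1.5] grip 0.799 q [ 0.63  0.41 -0.31  0.85  0.    1.11]
rows to [0.433, 0.3145, -0.006, 1.1] [ 2.4 -0.5 -1.6] turn -0.008
```

```bash
python3 -m handwheel '[[0,0,-2,0],[0,0,-2,0],[0,0,-2,0],[0,0,-2,0],[0,0,-2,0],[0,0,-2,0],[0,0,-2,0],[0,0,-2,0]]' 40 40
python3 go.py 0.547 -0.0335 0.1 -0.123
```

```text
time_s: 7.45
tool_pos: [0.4328, 0.3125, -0.006]
ee_rot: [0.604, -0.604, -0.367, 0.367]
ft_force: [-0.7, -0.5, -0.7]
grip_width: 0.462
t 7.45 tcp [ 0.4328  0.3125 -0.006 ] ang 1.092 F [-0.7 -0.5 -0.7] grip 0.462 q [ 0.63  0.41 -0.31  0.85 -0.    1.1 ]
rows to [0.547, -0.0335, 0.1, -0.123] [-254.5 -106.  -260.8] turn 1.215
```

```bash
python3 - <<'E'
from h import *
p=camera("side");T=get_state()["tool_pos"];print(p["camera_matrix"])
for z in(0,.01,.02,.03): print(z,proj(p,[.4352,.3136,.1045+z]),proj(p,T+[0,0,z]))
uv=proj(p,T);x,y=map(int,uv);print(x,y)
a=cv2.cvtColor(p["image"],cv2.COLOR_RGB2BGR)[y-40:y+40,x-40:x+40];cv2.imwrite("pics/g3.png",cv2.resize(a,(560,560),interpolation=cv2.INTER_CUBIC))
E
```

```text
[[477.97954811   0.         251.80223435]
 [  0.         477.97954811 192.0371708 ]
 [  0.           0.           1.        ]]
0 [np.float64(195.3431391975186), np.float64(278.7246360179819)] [np.float64(199.5603405628822), np.float64(300.75216083826143)]
0.01 [np.float64(195.0171221021285), np.float64(276.6252388297656)] [np.float64(199.27713221005723), np.float64(298.8932191250978)]
0.02 [np.float64(194.68725004795573), np.float64(274.5018251266429)] [np.float64(198.9907934376601), np.float64(297.01435833560186)]
0.03 [np.float64(194.35345242684096), np.float64(272.35396883217663)] [np.float64(198.7012708122083), np.float64(295.1152486849541)]
199 300
```

View pics/g3.png

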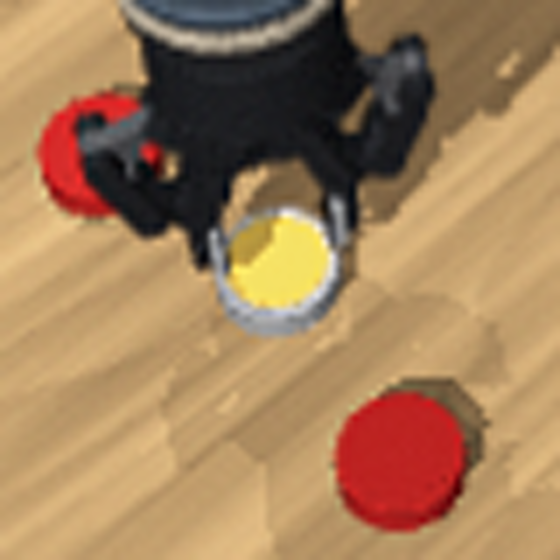

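The crop shows the fingers lower, on either side of the disc's steel ring at crop (215, 240) and (345, 215). I'll squeeze harder as a test and then lift.

```bash
python3 -m handwheel '[[0,0,0,0],[0,0,0,0],[0,0,0,0],[0,0,0,0],[0,0,0,0],[0,-10,0,0],[0,-20,0,0],[0,-30,0,0]]' 20 40
python3 go.py 0.547 -0.0335 0.1 -0.123
python3 - <<'E'
from h import *
p=camera("side");T=get_state()["tool_pos"]
uv=proj(p,T);x,y=map(int,uv);print(x,y)
a=cv2.cvtColor(p["image"],cv2.COLOR_RGB2BGR)[y-40:y+40,x-40:x+40];cv2.imwrite("pics/g4.png",cv2.resize(a,(400,400),interpolation=cv2.INTER_CUBIC))
h=cv2.cvtColor(p["image"],cv2.COLOR_RGB2HSV);m=cv2.inRange(h,(20,130,100),(35,255,255))[y-40:y+40,x-40:x+40];v,u=np.nonzero(m);print(u.mean()+x-40,v.mean()+y-40,len(u))
E
```

```text
time_s: 8.3
tool_pos: [0.433, 0.3127, 0.0253]
ee_rot: [0.604, -0.604, -0.367, 0.367]
ft_force: [-0.5, 0.4, 0.3]
grip_width: 0.236
t 8.3 tcp [0.433  0.3127 0.0253] ang 1.092 F [-0.5  0.4  0.3] grip 0.236 q [ 0.63  0.38 -0.27  0.93 -0.    1.1 ]
rows to [0.547, -0.0335, 0.1, -0.123] [-254.7  -74.8 -260.7] turn 1.215
198 294
197.96376811594203 296.9710144927536 138
```

View pics/g4.png

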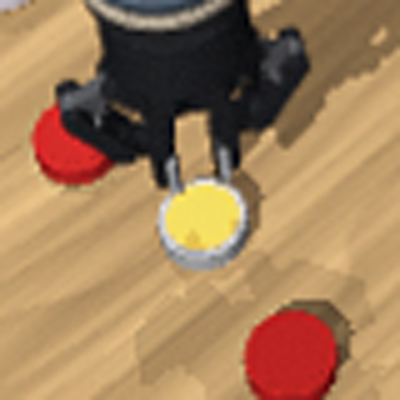

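The crop shows the tips at crop (200, 180), still above the disc and about 20 mm behind the reported TCP. I'll descend further in guarded steps.

```bash
python3 -m handwheel '[[0,0,0,0],[0,0,0,0],[0,0,0,0],[0,10,0,0],[0,20,0,0],[0,30,0,0],[0,34,0,0],[0,37,0,0]]' 66 40
python3 -m handwheel '[[0,1,0,0],[0,2,0,0],[0,3,0,0],[0,4,0,0],[0,5,0,0],[0,5,0,0],[0,5,0,0],[0,5,0,0]]'
python3 go.py
```

```text
time_s: 9.15
tool_pos: [0.4324, 0.3123, -0.0138]
ee_rot: [-0.604, 0.604, 0.367, -0.368]
ft_force: [-0.1, 0.3, 0.4]
grip_width: 0.778
time_s: 9.95
tool_pos: [0.4328, 0.3125, -0.0179]
ee_rot: [0.604, -0.604, -0.367, 0.367]
ft_force: [-0.1, -0.1, 0.1]
grip_width: 0.774
t 9.95 tcp [ 0.4328  0.3125 -0.0179] ang 1.092 F [-0.1 -0.1  0.1] grip 0.774 q [ 0.63  0.42 -0.32  0.83  0.    1.1 ]
```

```bash
python3 -m handwheel '[[0,0,0,0],[0,0,0,0],[0,0,0,0],[0,0,0,0],[0,0,0,0],[0,0,0,0],[0,0,0,0],[0,0,0,0]]' 30 40
python3 go.py 0.547 -0.0335 0.1 -0.123
```

```text
time_s: 10.75
tool_pos: [0.4349, 0.314, -0.0158]
ee_rot: [0.604, -0.604, -0.369, 0.365]
ft_force: [-0.0, 0.6, 26.4]
grip_width: 0.355
t 10.75 tcp [ 0.4349  0.314  -0.0158] ang 1.092 F [-0.   0.6 26.4] grip 0.355 q [ 0.63  0.42 -0.32  0.83 -0.    1.1 ]
rows to [0.547, -0.0335, 0.1, -0.123] [-256.2 -116.4 -259.9] turn 1.215
```

```bash
python3 - <<'E'
from h import *
I=[]
for n in("top","side"):
    p=camera(n);T=get_state()["tool_pos"]
    uv=proj(p,T);x,y=map(int,uv);print(uv, "grasp pt",proj(p,T+[0,0,.0187]))
    a=cv2.cvtColor(p["image"],cv2.COLOR_RGB2BGR)[y-28:y+28,x-28:x+28];I.append(cv2.resize(a,(392,392),interpolation=cv2.INTER_CUBIC))
    h=cv2.cvtColor(p["image"],cv2.COLOR_RGB2HSV);m=cv2.inRange(h,(20,130,100),(35,255,255))[y-40:y+40,x-40:x+40];v,u=np.nonzero(m);print(u.mean()+x-40,v.mean()+y-40,len(u))
cv2.imwrite("pics/g5.png",np.hstack(I))
E
```

```text
[np.float64(141.15362881597662), np.float64(230.715684969065)] grasp pt [np.float64(139.59921767274602), np.float64(230.160696038656)]
142.6 227.2 5
[np.float64(198.96192262178886), np.float64(302.40620411796743)] grasp pt [np.float64(198.4268288024877), np.float64(298.94945004783756)]
198.12698412698413 296.93650793650795 126
```

View pics/g5.png

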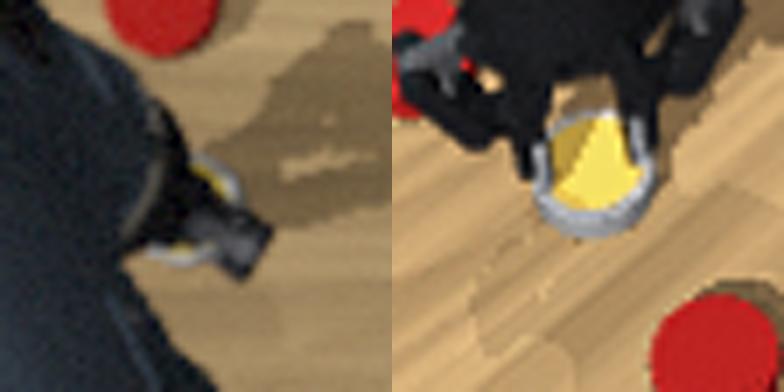

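The crops show the finger tips resting on the disc's ring: the 26 N upward force and the 30 mm opening agree. The real tips are therefore about 32 mm behind the reported TCP. I'll lift off, open and go lower.

```bash
python3 -m handwheel '[[0,-8,0,0],[0,-8,0,0],[0,-8,0,0],[0,-8,0,0],[0,-8,0,0],[0,0,0,0],[0,5,0,0],[0,10,0,0]]' 66 40
python3 -m handwheel '[[0,0.5,0,0],[0,1,0,0],[0,1.5,0,0],[0,2,0,0],[0,2.5,0,0],[0,3,0,0],[0,3,0,0],[0,3,0,0]]'
python3 go.py
```

```text
time_s: 11.65
tool_pos: [0.4324, 0.3123, -0.0289]
ee_rot: [-0.604, 0.604, 0.367, -0.367]
ft_force: [-0.3, -0.3, 0.2]
grip_width: 0.772
time_s: 12.45
tool_pos: [0.4328, 0.3125, -0.031]
ee_rot: [-0.604, 0.604, 0.367, -0.367]
ft_force: [0.7, -0.0, 0.0]
grip_width: 0.773
t 12.45 tcp [ 0.4328  0.3125 -0.031 ] ang 1.092 F [ 0.7 -0.   0. ] grip 0.773 q [ 0.63  0.44 -0.34  0.8  -0.    1.1 ]
```

```bash
python3 -m handwheel '[[0,0,0,0],[0,0,0,0],[0,0,0,0],[0,0,0,0],[0,0,0,0],[0,0,0,0],[0,0,0,0],[0,0,0,0]]' 40 30
python3 go.py 0.547 -0.0335 0.1 -0.123
```

```text
time_s: 13.25
tool_pos: [0.4328, 0.3126, -0.0307]
ee_rot: [0.604, -0.604, -0.367, 0.367]
ft_force: [-1.2, -0.7, 6.0]
grip_width: 0.566
t 13.25 tcp [ 0.4328  0.3126 -0.0307] ang 1.092 F [-1.2 -0.7  6. ] grip 0.566 q [ 0.63  0.44 -0.34  0.8   0.    1.1 ]
rows to [0.547, -0.0335, 0.1, -0.123] [-254.5 -130.7 -260.8] turn 1.215
```

Gripped: the opening reads 48 mm and stays there. Next I'll lift, carry it to the bed and turn.

```bash
python3 -m handwheel '[[0,-1,0,0],[0,-15,0,0],[0,-45,0,0],[0,-85,0,0],[-20,-115,-20,0.15],[-45,-131,-45,0.3],[-75,-131,-75,0.45],[-108,-131,-108,0.6]]' - 40
python3 go.py 0.547 -0.0335 0.1 -0.123
```

```text
time_s: 14.05
tool_pos: [0.4794, 0.166, 0.1007]
ee_rot: [0.686, -0.686, -0.171, 0.17]
ft_force: [0.4, -0.4, -1.3]
grip_width: 0.563
t 14.05 tcp [0.4794 0.166  0.1007] ang 0.487 F [ 0.4 -0.4 -1.3] grip 0.563 q [ 0.33  0.27 -0.22  1.08  0.    1.42]
rows to [0.547, -0.0335, 0.1, -0.123] [ -33.6    0.6 -208. ] turn 0.61
```

```bash
python3 -m handwheel '[[-4,0,-30,0.1],[-9,0,-65,0.2],[-14,0,-100,0.3],[-20,0,-140,0.45],[-27,0,-175,0.55],[-33.6,10,-208,0.61],[-33.6,40,-208,0.61],[-33.6,70,-208,0.61]]'
python3 -m handwheel '[[0,0,0,0],[0,0,0,0],[0,10,0,0],[0,20,0,0],[0,25,0,0],[0,28,0,0],[0,28,0,0],[0,28,0,0]]'
python3 - <<'E'
from h import *
I=[];S=get_state()
for n,z in(("top",.0),("side",.0)):
    p=camera(n);T=S["tool_pos"]
    x,y=map(int,proj(p,T+[0,0,.04]))
    a=cv2.cvtColor(p["image"],cv2.COLOR_RGB2BGR)[y-35:y+35,x-35:x+35];I.append(cv2.resize(a,(392,392),interpolation=cv2.INTER_CUBIC))
    print(n,x,y)
    for k in("filter_center","bed"):
        for m in mark_of(p,k)[:3]: print(k,np.round(m["at"],1),round(m["confidence"],2),atz(p,m["at"],T[2]+.039 if k[0]=="f" else .012).round(4))
    h=cv2.cvtColor(p["image"],cv2.COLOR_RGB2HSV);m=cv2.inRange(h,(20,130,100),(35,255,255))[y-9:y+9,x-9:x+9];v,u=np.nonzero(m)
    if len(u): uv=[u.mean()+x-9,v.mean()+y-9];print("yellow",uv,len(u),atz(p,uv,T[2]+.046))
cv2.imwrite("pics/g6.png",np.hstack(I))
E
python3 go.py 0.547 -0.0335 -0.018 -0.123
```

```text
time_s: 14.85
tool_pos: [0.5481, -0.0335, 0.0294]
ee_rot: [-0.706, 0.706, -0.042, 0.043]
ft_force: [0.5, -0.0, -2.3]
grip_width: 0.561
time_s: 15.65
tool_pos: [0.5476, -0.0323, 0.0022]
ee_rot: [-0.706, 0.706, -0.042, 0.042]
ft_force: [0.7, -0.1, -1.3]
grip_width: 0.563
top 251 195
filter_center [131.5 262.3] 0.53 [0.3352 0.3207 0.0412]
side 258 203
filter_center [258.  202.6] 0.63 [ 0.5535 -0.0354  0.0412]
filter_center [218.7 325.3] 0.52 [0.3188 0.3375 0.0412]
filter_center [171.2 281.6] 0.47 [0.5103 0.3458 0.0412]
bed [259. 209.] 0.9 [ 0.5498 -0.0366  0.012 ]
yellow [np.float64(256.61290322580646), np.float64(202.3709677419355)] 62 [ 0.55289077 -0.02842341  0.04817362]
t 15.95 tcp [ 0.5476 -0.0323  0.0022] ang -0.118 F [-0.5 -0.2 -1.2] grip 0.565 q [-0.06  0.43 -0.26  0.89  0.    1.63]
rows to [0.547, -0.0335, -0.018, -0.123] [-0.5 20.2 -1.3] turn 0.005
```

View pics/g6.png

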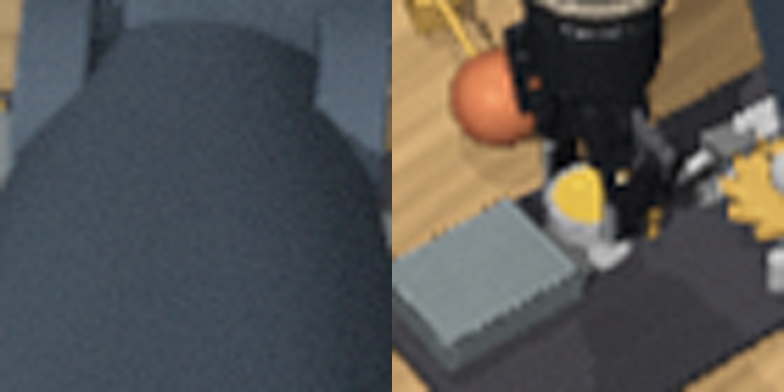

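The side crop shows the disc held over the bed, with the hood in front and the copper float ball just beyond the fingers. I'll open only to about 60 mm so as to clear the ball.

```bash
python3 -m handwheel '[[-0.5,5,0,0.005],[-0.5,10,0,0.005],[-0.5,14,0,0.005],[-0.5,17,0,0.005],[-0.5,18,0,0.005],[-0.5,19,0,0.005],[-0.5,20,0,0.005],[-0.5,20.5,0,0.005]]'
python3 go.py
```

```text
time_s: 16.75
tool_pos: [0.5471, -0.0322, -0.0185]
ee_rot: [0.706, -0.706, 0.043, -0.043]
ft_force: [0.8, 0.1, -0.5]
grip_width: 0.564
t 16.75 tcp [ 0.5471 -0.0322 -0.0185] ang -0.123 F [ 0.8  0.1 -0.5] grip 0.564 q [-0.06  0.45 -0.28  0.84  0.    1.63]
```

```bash
python3 -m handwheel '[[0,0.7,0,0],[0,0.7,0,0],[0,0.7,0,0],[0,0.7,0,0],[0,0.7,0,0],[0,0.7,0,0],[0,0.7,0,0],[0,0.7,0,0]]' 60
python3 -m handwheel '[[0,-2,0,0],[0,-10,0,0],[0,-25,0,0],[0,-50,0,0],[0,-85,0,0],[0,-110,-45,0],[0,-120,-90,0],[0,-120,-138,0]]' 60
python3 - <<'E'
from h import *
I=[]
q=[.48442,-.09222,-.1233];c,s=np.cos(q[2]),np.sin(q[2])
for n in("top","side"):
    p=camera(n);m=mark_of(p,"lever_grip");print(n,"lever",[(np.round(k["at"],1),round(k["confidence"],2),atz(p,k["at"],.073).round(4)) for k in m[:1]])
    for m in mark_of(p,"filter_center")[:4]: print("f",np.round(m["at"],1),round(m["confidence"],2),atz(p,m["at"],.02).round(4))
    x,y=map(int,proj(p,[.547,-.033,.02]))
    h=cv2.cvtColor(p["image"],cv2.COLOR_RGB2HSV);m=cv2.inRange(h,(20,130,100),(35,255,255))
    m2=np.zeros_like(m);m2[y-10:y+10,x-8:x+8]=m[y-10:y+10,x-8:x+8];v,u=np.nonzero(m2)
    if len(u):
        w=atz(p,[u.mean(),v.mean()],.027);d=w[:2]-q[:2];print("yellow",w,len(u),"gate",c*d[0]+s*d[1],-s*d[0]+c*d[1])
    a=cv2.cvtColor(p["image"],cv2.COLOR_RGB2BGR)[y-35:y+35,x-25:x+85];I.append(cv2.resize(a,(400,255),interpolation=cv2.INTER_CUBIC))
cv2.imwrite("pics/g7.png",np.vstack(I))
E
python3 go.py
```

```text
time_s: 17.55
tool_pos: [0.547, -0.0322, -0.0192]
ee_rot: [0.706, -0.706, 0.043, -0.043]
ft_force: [0.3, 0.1, -1.1]
grip_width: 0.703
time_s: 18.35
tool_pos: [0.531, -0.1707, 0.1036]
ee_rot: [-0.705, 0.706, -0.042, 0.044]
ft_force: [1.7, 0.4, -0.0]
grip_width: 0.704
top lever [(array([262.8, 199.1]), 0.62, array([ 0.5308, -0.066 ,  0.073 ]))]
f [132.7 261.3] 0.56 [0.3385 0.3233 0.02  ]
f [136.7 201.5] 0.56 [0.5223 0.3249 0.02  ]
yellow [ 0.54573058 -0.03146464  0.027     ] 113 gate 0.05337294815672834 0.06783456612788191
side lever []
f [171.1 283.7] 0.57 [0.5176 0.3439 0.02  ]
f [219.5 325.6] 0.54 [0.3258 0.33   0.02  ]
f [259.2 209.7] 0.53 [ 0.5423 -0.03    0.02  ]
yellow [ 0.550787   -0.03599184  0.027     ] 99 gate 0.058947773381008345 0.063963619701761
t 18.65 tcp [ 0.5301 -0.1685  0.101 ] ang -0.123 F [ 1.  -0.1 -0.5] grip 0.705 q [-0.31  0.36 -0.08  1.12  0.    1.39]
```

View pics/g7.png

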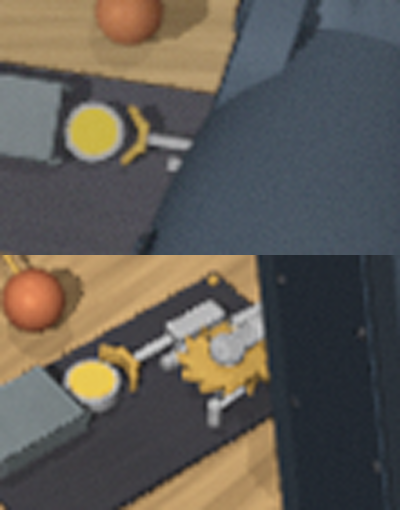

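The crops show the disc flat on the bed, between the V plunger and the hood: top crop (94, 131), side crop (93, 380). It measures about (56, 66) mm in the gate frame. Next is the lever.

```bash
cat > lev.py <<'E'
# tool-frame rows (x,z) for TCP at handle(theta)+off*x ; and current theta estimates from tcp
from h import *
import sys
q=[.48442,-.09222,-.1233];c,s=np.cos(q[2]),np.sin(q[2])
S=get_state();d=S["tool_pos"][:2]-q[:2];g=np.array([c*d[0]+s*d[1],-s*d[0]+c*d[1]])*1000
f=S["ft_force"];print("t",round(S["time_s"],2),"gate tcp",g.round(1),"z",S["tool_pos"][2].round(4),"Fgate",(c*f[0]+s*f[1]).round(1),(-s*f[0]+c*f[1]).round(1),f[2].round(1),"grip",S["grip_width"].round(3))
r=g-[0,-45];print("theta if centred",(np.arctan2(r[1],r[0])+np.radians(118)).round(3),"r",np.hypot(*r).round(1))
if len(sys.argv)>1:
  off=float(sys.argv[1])
  for t in map(float,sys.argv[2:]):
    a=t-np.radians(118);print(t,(np.array([130*np.cos(a)+off,-45+130*np.sin(a)])-g).round(1))
E
python3 lev.py 0 0.6 0.65 0.7; python3 go.py .479 -.266 .036 -.123
```

```text
t 18.65 tcp [ 0.5301 -0.1685  0.101 ] ang -0.123 F [ 1.  -0.1 -0.5] grip 0.705 q [-0.31  0.36 -0.08  1.12  0.    1.39]
rows to [0.479, -0.266, 0.036, -0.123] [ -38.8   65.  -103.1] turn 0.0Traceback (most recent call last):
  File "lev.py", line 6, in <module>
    f=S["ft_force"];print("t",round(S["time_s"],2),"gate tcp",g.round(1),"z",S["tool_pos"][2].round(4),"Fgate",(c*f[0]+s*f[1]).round(1),(-s*f[0]+c*f[1]).round(1),f[2].round(1),"grip",S["grip_width"].round(3))
                                                                                                                                                                                       ^^^^^^^^^^^^^^^^^^^^^
AttributeError: 'float' object has no attribute 'round'
```

```bash
sed -i 's/S\["grip_width"\].round(3)/round(S["grip_width"],3)/' lev.py
python3 -m handwheel '[[-15,-10,-40,0],[-30,-10,-80,0],[-39,-8,-103,0],[-39,10,-103,0],[-39,30,-103,0],[-39,50,-103,0],[-39,65,-103,0],[-39,65,-103,0]]' 60
python3 lev.py
python3 -m handwheel '[[0,0,0,0],[0,0,0,0],[0,0,0,0],[0,0,0,0],[0,0,0,0],[0,0,0,0],[0,0,0,0],[0,0,0,0]]' 24 20
python3 lev.py -2 0.5 0.4 0.3 0.2 0.12 0.04
```

```text
time_s: 19.45
tool_pos: [0.4779, -0.2647, 0.0341]
ee_rot: [0.706, -0.705, 0.044, -0.042]
ft_force: [-1.2, -0.3, 0.3]
grip_width: 0.701
t 19.45 gate tcp [  14.8 -172. ] z 0.0341 Fgate -1.2 -0.4 0.3 grip 0.701
theta if centred 0.605 r 127.8
time_s: 20.25
tool_pos: [0.4787, -0.2666, 0.0358]
ee_rot: [0.706, -0.706, 0.043, -0.043]
ft_force: [0.6, -0.2, -0.5]
grip_width: 0.281
t 20.25 gate tcp [  15.8 -173.8] z 0.0358 Fgate 0.6 -0.1 -0.5 grip 0.281
theta if centred 0.611 r 129.8
0.5 [-16.3  -1.2]
0.4 [-29.3  -0.7]
0.3 [-42.2   1.1]
0.2 [-54.8   4.2]
0.12 [-64.7   7.5]
0.04 [-74.2  11.7]
```

```bash
python3 -m handwheel '[[-12,0,-1,0],[-24,0,-1,0],[-36,0,0,0],[-48,0,2.5,0],[-58,0,5,0],[-66,0,8,0],[-70,0,10,0],[-72,0,11,0]]'
python3 lev.py
python3 -m handwheel '[[-1,0,0.5,0],[-2,0,1,0],[-3,0,1.5,0],[-4,0,2,0],[-5,0,2.5,0],[-5,0,2.5,0],[-5,0,2.5,0],[-5,0,2.5,0]]'
python3 lev.py 2 0.05 0.15 0.25 0.35 0.45 0.55 0.65 0.75 0.80 0.85
```

```text
time_s: 21.05
tool_pos: [0.4085, -0.2467, 0.0359]
ee_rot: [-0.706, 0.706, -0.043, 0.044]
ft_force: [0.8, -1.0, 0.1]
grip_width: 0.279
t 21.05 gate tcp [ -56.3 -162.6] z 0.0359 Fgate 0.9 -0.9 0.1 grip 0.279
theta if centred 0.042 r 130.4
time_s: 21.85
tool_pos: [0.4039, -0.2437, 0.0357]
ee_rot: [0.706, -0.706, 0.044, -0.043]
ft_force: [0.6, 0.4, 0.2]
grip_width: 0.28
t 21.85 gate tcp [ -61.3 -160.2] z 0.0357 Fgate 0.5 0.5 0.2 grip 0.28
theta if centred -0.0 r 130.5
0.05 [ 8.1 -2.5]
0.15 [20.1 -7.4]
0.25 [ 32.6 -11.1]
0.35 [ 45.3 -13.5]
0.45 [ 58.3 -14.7]
0.55 [ 71.3 -14.5]
0.65 [ 84.2 -13.1]
0.75 [ 96.9 -10.4]
0.8 [103.1  -8.5]
0.85 [109.3  -6.4]
```

```bash
python3 -m handwheel '[[14,0,-5,0],[28,0,-10,0],[43,0,-13,0],[58,0,-14.7,0],[74,0,-14.3,0],[90,0,-12,0],[102,0,-9,0],[109,0,-6.5,0]]'
python3 -m handwheel '[[0,0,0,0],[0,0,0,0],[0,0,0,0],[0,0,0,0],[0,0,0,0],[0,0,0,0],[0,0,0,0],[0,0,0,0]]'
python3 lev.py -2 0.75 0.6 0.45 0.3 0.15 0.03
python3 - <<'E'
from h import *
for n in("top","side"):
    p=camera(n)
    for k,z in(("plunger",.012),("lever_grip",.073),("wheel_axis",.073)):
        m=mark_of(p,k);
        if m: w=atz(p,m[0]["at"],z);print(n,k,np.round(m[0]["at"],1),round(m[0]["confidence"],2),w.round(4))
    x,y=map(int,proj(p,[.547,-.033,.02]))
    a=cv2.cvtColor(p["image"],cv2.COLOR_RGB2BGR)[y-35:y+35,x-25:x+85];cv2.imwrite(f"pics/s1{n}.png",cv2.resize(a,(400,255),interpolation=cv2.INTER_CUBIC))
E
```

```text
time_s: 22.65
tool_pos: [0.5118, -0.2635, 0.0355]
ee_rot: [0.706, -0.706, 0.044, -0.043]
ft_force: [-3.4, -0.9, 0.1]
grip_width: 0.282
time_s: 23.45
tool_pos: [0.5113, -0.2636, 0.0358]
ee_rot: [0.706, -0.706, 0.043, -0.043]
ft_force: [-0.2, -0.1, -0.7]
grip_width: 0.282
t 23.45 gate tcp [  47.8 -166.7] z 0.0358 Fgate -0.2 -0.1 -0.7 grip 0.282
theta if centred 0.863 r 130.8
0.75 [-16.2  -3.8]
0.6 [-35.3  -7.4]
0.45 [-54.8  -8.2]
0.3 [-74.2  -5.9]
0.15 [-93.   -0.9]
0.03 [-107.3    5.2]
top plunger [256.1 195.2] 0.54 [ 0.5533 -0.0465  0.012 ]
top lever_grip [330.  205.8] 0.75 [ 0.5156 -0.268   0.073 ]
top wheel_axis [287.3 218.8] 0.63 [ 0.4732 -0.1401  0.073 ]
side plunger [261.1 208.6] 0.43 [ 0.5463 -0.0427  0.012 ]
side wheel_axis [296.9 185.3] 0.62 [ 0.4998 -0.1584  0.073 ]
```

```bash
python3 -m handwheel '[[-18,0,-4.5,0],[-36,0,-7.5,0],[-55,0,-8.2,0],[-74,0,-6,0],[-93,0,-1,0],[-108,0,5.5,0],[-109,0,6,0],[-109,0,6,0]]'
python3 lev.py
python3 -m handwheel '[[16,0,-6,0],[34,0,-11.5,0],[54,0,-14.2,0],[73,0,-13.8,0],[91,0,-10.5,0],[103,0,-8,0],[109,0,-6,0],[109,0,-6,0]]'
python3 lev.py
```

```text
time_s: 24.65
tool_pos: [0.404, -0.2443, 0.0361]
ee_rot: [-0.706, 0.706, -0.043, 0.044]
ft_force: [0.2, -0.4, -0.3]
grip_width: 0.284
t 24.65 gate tcp [ -61.1 -160.8] z 0.0361 Fgate 0.2 -0.4 -0.3 grip 0.284
theta if centred 0.003 r 131.0
time_s: 25.45
tool_pos: [0.5119, -0.2633, 0.0354]
ee_rot: [0.706, -0.706, 0.043, -0.043]
ft_force: [-0.2, -0.0, -0.8]
grip_width: 0.281
t 25.45 gate tcp [  48.3 -166.4] z 0.0354 Fgate -0.2 -0.1 -0.8 grip 0.281
theta if centred 0.867 r 130.7
```

```bash
cat > see.py <<'E'
from h import *
import sys
q=[.48442,-.09222,-.1233];c,s=np.cos(q[2]),np.sin(q[2])
I=[]
for n in("top","side"):
    p=camera(n)
    for k,z in(("plunger",.012),("filter_center",.02),("lever_grip",.073)):
        for m in mark_of(p,k):
            w=atz(p,m["at"],z);d=w[:2]-q[:2];g=np.array([c*d[0]+s*d[1],-s*d[0]+c*d[1]])*1000
            if abs(g[1])<190: print(n,k,np.round(m["at"],1),round(m["confidence"],2),"gate",g.round(1))
    x,y=map(int,proj(p,[.547,-.033,.02]))
    a=cv2.cvtColor(p["image"],cv2.COLOR_RGB2BGR)[y-35:y+35,x-35:x+75];I.append(cv2.resize(a,(440,280),interpolation=cv2.INTER_CUBIC))
cv2.imwrite("pics/"+sys.argv[1],np.vstack(I))
E
python3 see.py s2.png
```

```text
top plunger [249.3 199.1] 0.47 gate [47.2 73.2]
top filter_center [239.6 195.1] 0.48 gate [ 53.9 105. ]
side plunger [256.3 210.2] 0.48 gate [59.2 73.4]
side filter_center [255.1 207.1] 0.47 gate [66.6 72.7]
```

View pics/s2.png

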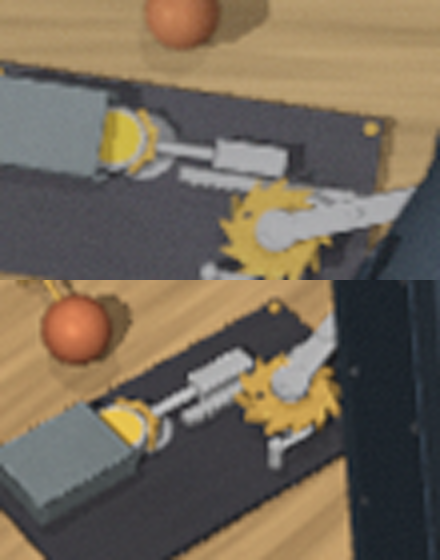

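The crops show the disc half under the hood with the V plunger behind it (top crop (122, 135)). Two notches have been taken, so I'll carry on.

```bash
python3 -m handwheel '[[-18,0,-4.5,0],[-36,0,-7.5,0],[-55,0,-8.2,0],[-74,0,-6,0],[-93,0,-1,0],[-108,0,5.5,0],[-109,0,6,0],[-109,0,6,0]]'
python3 -m handwheel '[[16,0,-6,0],[34,0,-11.5,0],[54,0,-14.2,0],[73,0,-13.8,0],[91,0,-10.5,0],[103,0,-8,0],[109,0,-6,0],[109,0,-6,0]]'
python3 lev.py
python3 -m handwheel '[[0,0,0,0],[0,0,0,0],[0,0,0,0],[0,0,0,0],[0,0,0,0],[0,0,0,0],[0,0,0,0],[-3,0,-1,0]]'
python3 lev.py
```

```text
time_s: 26.65
tool_pos: [0.4039, -0.2443, 0.0361]
ee_rot: [-0.706, 0.706, -0.043, 0.044]
ft_force: [1.2, 0.5, -1.4]
grip_width: 0.282
time_s: 27.45
tool_pos: [0.5114, -0.2636, 0.0351]
ee_rot: [0.706, -0.706, 0.044, -0.043]
ft_force: [-4.4, -1.7, -0.8]
grip_width: 0.287
t 27.45 gate tcp [  47.8 -166.7] z 0.0351 Fgate -4.1 -2.2 -0.8 grip 0.287
theta if centred 0.863 r 130.8
time_s: 28.25
tool_pos: [0.5082, -0.2639, 0.0357]
ee_rot: [0.706, -0.706, 0.043, -0.043]
ft_force: [-3.7, 1.7, -2.5]
grip_width: 0.279
t 28.25 gate tcp [  44.7 -167.5] z 0.0357 Fgate -3.9 1.2 -2.5 grip 0.279
theta if centred 0.839 r 130.4
```

```bash
python3 -m handwheel '[[-15,0,-3.5,0],[-33,0,-6.5,0],[-52,0,-7.2,0],[-71,0,-5,0],[-90,0,0,0],[-105,0,6.5,0],[-106,0,7,0],[-106,0,7,0]]'
python3 lev.py
python3 -m handwheel '[[12,0,-5,0],[25,0,-9,0],[38,0,-12.2,0],[51,0,-14.2,0],[62,0,-14.6,0],[73,0,-13.8,0],[82,0,-12.4,0],[82,0,-12.4,0]]'
python3 lev.py
python3 -m handwheel '[[4,0,0.6,0],[8,0,1.5,0],[12,0,2.5,0],[16,0,3.5,0],[20,0,4.5,0],[24,0,5.6,0],[27,0,6.5,0],[27,0,6.5,0]]'
python3 lev.py
```

```text
time_s: 29.05
tool_pos: [0.4047, -0.2446, 0.0364]
ee_rot: [-0.706, 0.706, -0.043, 0.044]
ft_force: [0.3, -0.2, 0.9]
grip_width: 0.276
t 29.05 gate tcp [ -60.4 -161.1] z 0.0364 Fgate 0.3 -0.2 0.9 grip 0.276
theta if centred 0.009 r 130.8
time_s: 29.85
tool_pos: [0.4841, -0.2672, 0.0351]
ee_rot: [-0.706, 0.706, -0.044, 0.043]
ft_force: [-7.3, -4.1, 0.2]
grip_width: 0.282
t 29.85 gate tcp [  21.2 -173.7] z 0.0351 Fgate -6.7 -5.0 0.2 grip 0.282
theta if centred 0.652 r 130.5
time_s: 30.65
tool_pos: [0.5106, -0.2642, 0.035]
ee_rot: [-0.705, 0.706, -0.045, 0.043]
ft_force: [-9.9, -5.7, 0.4]
grip_width: 0.284
t 30.65 gate tcp [  47.2 -167.4] z 0.035 Fgate -9.1 -6.9 0.4 grip 0.284
theta if centred 0.856 r 131.2
```

About 11 N tangential at the end of the 4th notch. Next I'll return and test the 5th gently, stopping near 12 N.

```bash
python3 -m handwheel '[[-18,0,-4.5,0],[-36,0,-7.5,0],[-55,0,-8.2,0],[-74,0,-6,0],[-93,0,-1,0],[-108,0,5.5,0],[-109,0,6,0],[-109,0,6,0]]'
python3 lev.py 2 0.2 0.3 0.36 0.4 0.45 0.5
python3 -m handwheel '[[6,0,-2.5,0],[12,0,-5,0],[18,0,-7,0],[24,0,-9,0],[28,0,-10,0],[32,0,-11,0],[32,0,-11,0],[32,0,-11,0]]'
python3 lev.py
```

```text
time_s: 31.45
tool_pos: [0.4048, -0.2445, 0.036]
ee_rot: [-0.706, 0.706, -0.043, 0.044]
ft_force: [0.5, -0.2, -0.1]
grip_width: 0.282
t 31.45 gate tcp [ -60.3 -160.9] z 0.036 Fgate 0.5 -0.2 -0.1 grip 0.282
theta if centred 0.009 r 130.7
0.2 [25.2 -8.7]
0.3 [ 37.9 -11.7]
0.36 [ 45.6 -13. ]
0.4 [ 50.7 -13.5]
0.45 [ 57.2 -14. ]
0.5 [ 63.7 -14. ]
time_s: 32.25
tool_pos: [0.4333, -0.2598, 0.0352]
ee_rot: [-0.705, 0.706, -0.045, 0.043]
ft_force: [-11.9, -6.3, 3.3]
grip_width: 0.281
t 32.25 gate tcp [ -30.1 -172.6] z 0.0352 Fgate -11.1 -7.7 3.3 grip 0.281
theta if centred 0.257 r 131.1
```

```bash
python3 -m handwheel '[[3,0,-0.5,0],[6,0,-1,0],[9,0,-1.5,0],[12,0,-2,0],[14,0,-2,0],[16,0,-2.3,0],[16,0,-2.3,0],[16,0,-2.3,0]]'
python3 lev.py
```

```text
time_s: 33.05
tool_pos: [0.4484, -0.264, 0.0349]
ee_rot: [-0.705, 0.706, -0.045, 0.042]
ft_force: [-15.0, -8.2, 0.6]
grip_width: 0.283
t 33.05 gate tcp [ -14.7 -174.9] z 0.0349 Fgate -13.9 -10.0 0.6 grip 0.283
theta if centred 0.376 r 130.8
```

At lever angle about 0.36 the push is about 12.5 N tangential, and finishing the notch would take roughly 17 N. It's stiff, so I'll back off, let go and lift.

```bash
python3 -m handwheel '[[-6,0,1,0],[-12,0,2,0],[-18,0,3,0],[-24,0,6,0],[-30,0,8,0],[-30,0,8,0],[-30,0,8,0],[-30,0,8,0]]'
python3 lev.py
python3 -m handwheel '[[0,0,0,0],[0,0,0,0],[0,0,0,0],[0,0,0,0],[0,0,0,0],[0,0,0,0],[0,0,0,0],[0,0,0,0]]' 60
python3 lev.py
python3 -m handwheel '[[0,-10,0,0],[0,-30,0,0],[0,-60,0,0],[0,-100,0,0],[0,-130,-20,0],[-20,-130,-50,0],[-50,-130,-80,0],[-80,-130,-110,0]]'
python3 see.py s3.png
```

```text
time_s: 33.85
tool_pos: [0.4213, -0.2517, 0.0356]
ee_rot: [0.706, -0.706, 0.044, -0.043]
ft_force: [-3.6, 0.5, -2.3]
grip_width: 0.281
t 33.85 gate tcp [ -43. -166.] z 0.0356 Fgate -3.6 0.0 -2.3 grip 0.281
theta if centred 0.147 r 128.4
time_s: 34.65
tool_pos: [0.4212, -0.2516, 0.0358]
ee_rot: [-0.706, 0.706, -0.043, 0.043]
ft_force: [0.4, 0.3, -0.6]
grip_width: 0.701
t 34.65 gate tcp [ -43.2 -166. ] z 0.0358 Fgate 0.4 0.3 -0.6 grip 0.701
theta if centred 0.146 r 128.5
time_s: 35.45
tool_pos: [0.3274, -0.3518, 0.1667]
ee_rot: [-0.706, 0.706, -0.043, 0.043]
ft_force: [-0.0, -0.2, -0.4]
grip_width: 0.7
top plunger [249.8 195.8] 0.46 gate [57.9 73.2]
top lever_grip [324.8 237.1] 0.74 gate [ -42.8 -166. ]
side plunger [254.1 209.3] 0.61 gate [66.6 76.8]
side filter_center [251.4 211.7] 0.42 gate [58.  94.2]
side lever_grip [334.4 184.6] 0.7 gate [ -47.  -162.8]
```

View pics/s3.png

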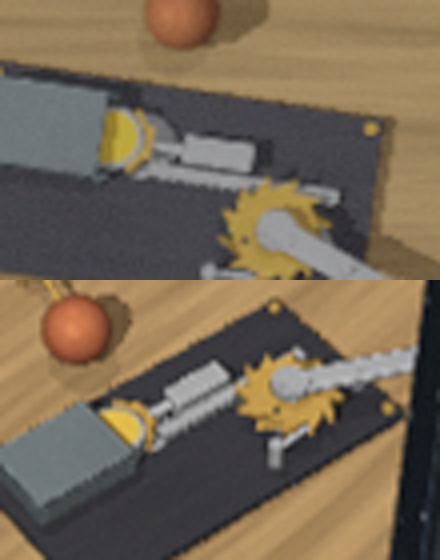

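The crops show the disc in the same place as after notch 2 (top crop (122, 135)), so it's on the stop. The carriage has moved further forward, so the spring is compressed, and the lever is free. I'll hand in.

```bash
python3 -c "
from cell import *
print(finish_job(), get_state()['time_s'])"
```

```text
the job is handed in; nothing more can be done
the job is handed in; nothing more can be done
```

The yellow disc is clamped on the stop under the hood, and I handed the job in at about 36 s.

- **Disc:** I picked it up and laid it flat on the bed. It measured about (56, 66) mm in the gate frame, against the target (55, 66).
- **Feeding:** I worked the lever through four notches. The tangential push was near zero after notch 2, about 4.6 N after notch 3 and about 11 N after notch 4.
- **Stiff point:** On the fifth push it reached about 12.5 N at a lever angle of about 0.36 rad. That is well short of the 0.80 rad a notch needs, so I stopped there. I backed off to about 0.15 rad, opened the fingers and lifted clear.
- **Last checks:** The final pictures show the disc where it was after notch 2, half under the hood. The plunger is behind it, the carriage is further forward so the spring is compressed, and the lever is free. I knocked no bystander that I know of, but I did not re-measure them at the end.

**What went wrong or disagreed:**
- **Failed grasps:** The real finger tips sat about 30 mm behind the reported TCP position. The first grasps closed above the disc, and one pressed on it with about 26 N before I corrected the height. The disc stayed in place.
- **Sideways friction:** During the last push the wrist also read about 10 N across the push, from the fingers rubbing along the handle, so the total force was about 17 N.
- **Network marks:** The networks' marks for the disc and plunger under the hood disagreed by up to 2 cm. I relied on the forces and the pictures there instead.

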